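# Sell the soap carton from the back of the display

### The arm

A 7-joint arm with a two-finger parallel gripper is mounted at the origin on a cart in front of the work surface, level with it; the furniture and walls round the work are solid. World frame = base frame: x ahead of the robot, y to its left, z up, the work surface at z = 0. Lengths are in m, angles in rad, forces in N, time in s.
With the tool pointing down it reaches from about 0.425 to 0.95 m from the base axis. Payload 4.7 kg.
Tool frame: the origin (TCP) lies between the finger pads; the fingertips stand 25 mm ahead of it and the grasp point (between the pads) lies 6 mm ahead of it; z points along the fingers, y is the line along which they close (so a half turn about z gives the same grasp; the last joint's range is limited). The gripper opens to 85 mm and grips with 20 to 120 N. Pads are 22 mm wide; open, the fingers measure 114 mm over their backs; the gripper's body (76 mm by 85 mm) begins 54 mm behind the grasp point. The pads swing forward as they close: fully open they stand 13 mm farther back than shut.
Start: joints at [1.089, 0.469, -0.049, 1.532, 0.024, 1.141, -0.082], TCP at [0.295, -0.607, 0.256] pointing down, gripper open.
Joint ranges: [-2.59, 2.59], [-0.33, 1.99], [-1.39, 1.29], [0.1, 2.45], [-1.04, 4.18], [0.21, 1.99], [-2.66, 2.66]. Speed limits (rad/s): [2.57, 2.57, 3.14, 3.14, 3.14, 3.14, 3.14].

### API

Orientations are given as a 3x3 rotation matrix whose columns are the frame's x, y, z axes.
In Python, from rig import * gives the robot as it stands. Calls block until the motion is done:
- movep(position, orientation): joint-space move of the TCP to a pose.
- move_l(position, attitude=None, feed=0.15, until_force=None): straight line of the TCP; attitude=None keeps the orientation; feed is the mean speed in m/s. With until_force (N) it stops when the force on the tool has changed by that much, and returns True; else False.
- move_joints(angles): joint-space move.
- command_gripper(opening, newtons=None): finger opening in m; newtons is the grip in N (None keeps the last); returns when the fingers have stopped.
- sleep(seconds).
- inverse_kinematics(position, orientation): joint angles nearest the present ones, or None.
- sense(): the state.
- camera(name): name is "scene" or "top" or "wrist"; returns (picture, depth): 384x512x3 uint8, red, green, blue; 384x512 float32, m along the optical axis (not along the pixel's ray), 0 where there is no reading.
- camera_params(name): a dict with "K" (3x3 intrinsics, pixels), "dist" ([k1, k2, p1, p2, k3] as OpenCV has them; the pictures are not rectified), "position" and "rotation" of the camera in the world; the wrist camera has in their place "tool_from_camera" (4x4, takes a point from camera to tool coordinates, whose origin is the TCP and whose axes are the flange's). Camera axes: x right, y down, z forward; pixel columns grow to the right and rows downward; lengths in m; the calibration is good to about 2 mm. A picture is of the moment at which its call begins: read the wrist's pose just before it. camera_params takes no time and is no camera call.
A pose or a line that the arm cannot do raises Unreachable and nothing moves.
- finish_job(): hands the job in; it is judged then, once.
The state is a dict: "time_s": time; "joint_pos": joint angles; "qd": joint speeds; "joint_efforts": joint torques, N m; "position": TCP position; "tcp_rot": TCP orientation; "wrist_force": force on the tool from outside, world axes, zero at the start; "ft_torque": the same for the moment, N m; "finger_gap": finger opening in m; "gripper_force": force on a finger pad.
Only numpy, scipy, OpenCV 4.12 (cv2) and the standard library are available. Lean on these libraries where they do the work, as an engineer would, in place of code of your own. Each camera call takes 0.05 s, during which the arm holds its last target. There are 200 camera calls.

### The job

A customer has bought the long soap carton at the back of the wooden display. First clear the kraft window carton, the pink carton and the chocolate hare in front of it onto the grey side tray, standing upright side by side; then lift out the long carton and set it upright and fully down in the open kraft gift box; then put the three back exactly as they stood, pink carton and hare each in its own pocket and the window carton squarely on top of the pink one. Do not tip anything over or shift the price sign, lavender sachet and tin egg standing around.

Things in the scene. Friction and masses are not known exactly. Their poses are not given: they have to be found in the camera images.
- long_carton: long carton of three soaps, blue, yellow and green front: 54 (its x) x 205 (its y) x 88 high, 0.3 kg; stands in the rear pocket of the display. Origin: centre of its underside; z up. Grip it across the 54 mm side at mid length.
- pink_carton: pink printed soap carton, 62 (its x) x 86 (its y) x 85 high, 0.15 kg; stands in one of the two front pockets with its y axis along the display's x, and carries the window carton. Origin: centre of its underside. Grip it across the 62 mm side.
- window_carton: brown kraft carton with a window showing soap bars, 51 (its x) x 70 (its y) x 85 high, 0.11 kg; stands on top of the pink carton, turned the same way. Origin: centre of its underside. Grip it across the 51 mm side.
- hare: sitting white chocolate hare with upright ears and yellow bow, rigid, 78 (its x) x 64 (its y) x 123 high, 0.12 kg; sits in the other front pocket, its y axis along the display's x. Origin: on its underside, below the head, a ball 40 wide centred 65 above it. Grip the head across its own x, 65 to 73 above the foot; the ears then stand between the fingers.
- display: stepped wooden display, fixed, 180 (x) x 230 (y) mm; origin: centre of its underside, x from front to back. Two front pockets 94 (x) x 70 (y), 16 deep, floor z 8, centred at x -37, y +52 and -52; which one holds the pink carton varies. On the raised step behind: rear pocket 62 (x) x 213 (y), 14 deep, floor z 32, rim z 46, centred at x +53, y 0.
- side_tray: low grey tray with steel rim and wire end handles, fixed, 284 (x) x 116 (y) mm outside; inner floor 276 x 108 at z 4, rim at z 15, the handles rise to z 19 outside the ends. Origin: centre of its underside. The clearing place. It stands left or right of the display.
- gift_box: open bottom half of a kraft gift carton, fixed, 224 (x) x 73 (y) x 42 high, walls 3 thick, inside 218 x 67, floor at z 3. Origin: centre of its underside. The long carton goes in lengthwise, its y axis along this x axis (either way round), and stands out above the rim. It stands on the other side of the display from the tray.
- sign: price card in a small oak block, 24 x 56 x 55 high, bystander behind the display; origin: centre of its underside
- sachet: tall lilac lavender sachet, 46 x 69 x 177 high, bystander behind the display; origin: centre of its underside
- tin_egg: mint-green tin egg with a pink bow, 57 x 60 x 91 high, bystander behind the display; origin: centre of its underside

How it is judged:
By the outcome, as a careful person would: the job done as asked, in the order asked, and still so for the second after the job is handed in, with the robot touching nothing.
It also fails if it takes over 134 s, if anything falls off the work surface, if the arm or the gripper's body presses on something with over 40 N, if the wrist force passes 120 N, or if a joint passes its speed limit or range.

## Working session

There is one attempt and no reset: what is moved stays moved. The work goes in short steps, each a Python script; the robot and the scene stay as the last script left them, time stands still between calls to the robot, and variables do not carry over. Pictures are saved under pics/ and viewed, at most 14 in all, crops included, and the job is handed in when it is done.

```bash
ls; mkdir -p pics; python3 - <<'E'
from rig import *
import cv2,numpy as np
np.set_printoptions(precision=4,suppress=True)
for n in("scene","top"):
    im,d=camera(n); cv2.imwrite(f"pics/{n}0.png",im[:,:,::-1]); np.savez(f"pics/{n}0.npz",im=im,d=d)
    p=camera_params(n); print(n,p)
print(camera_params("wrist")); s=sense(); print(s)
E
```

```text
pics
scene {'K': array([[444.4995,   0.    , 259.4588],
       [  0.    , 444.4995, 192.2023],
       [  0.    ,   0.    ,   1.    ]]), 'dist': array([-0.0964,  0.    ,  0.    ,  0.    ,  0.    ]), 'position': array([-0.119 ,  0.363 ,  1.0955]), 'rotation': array([[-0.455 , -0.6856,  0.5683],
       [-0.8903,  0.3628, -0.2752],
       [-0.0175, -0.6312, -0.7754]])}
top {'K': array([[497.0901,   0.    , 243.5182],
       [  0.    , 497.0901, 190.2508],
       [  0.    ,   0.    ,   1.    ]]), 'dist': array([-0.1668,  0.    ,  0.    ,  0.    ,  0.    ]), 'position': array([-0.0563,  0.3003,  1.4914]), 'rotation': array([[-0.4001, -0.8148,  0.4195],
       [-0.9164,  0.3499, -0.1943],
       [ 0.0115, -0.4622, -0.8867]])}
{'K': array([[306.6566,   0.    , 245.7395],
       [  0.    , 306.6566, 193.526 ],
       [  0.    ,   0.    ,   1.    ]]), 'dist': array([-0.084,  0.   ,  0.   ,  0.   ,  0.   ]), 'tool_from_camera': array([[-0.0005, -0.9457, -0.3251,  0.0842],
       [ 1.    , -0.001 ,  0.0014, -0.0007],
       [-0.0016, -0.3251,  0.9457, -0.1171],
       [ 0.    ,  0.    ,  0.    ,  1.    ]])}
{'time_s': 0.1, 'joint_pos': array([ 1.0891,  0.4694, -0.0486,  1.5336,  0.0241,  1.141 , -0.0822]), 'qd': array([-0.0005, -0.0005,  0.0012, -0.0037, -0.0008, -0.0013, -0.0005]), 'joint_efforts': array([  0.001 , -51.1513,  -0.0465, -23.8391,   0.0109,   0.0044,
        -0.    ]), 'position': array([ 0.2951, -0.6065,  0.2553]), 'tcp_rot': array([[ 0.8992,  0.4376, -0.0008],
       [ 0.4376, -0.8992,  0.0016],
       [-0.    , -0.0018, -1.    ]]), 'wrist_force': array([ 0.4699,  1.2659, -0.4062]), 'ft_torque': array([ 0.0397, -0.0322,  0.0013]), 'gripper_force': 0.0, 'finger_gap': 0.08540765677490576}
```

View pics/scene0.png

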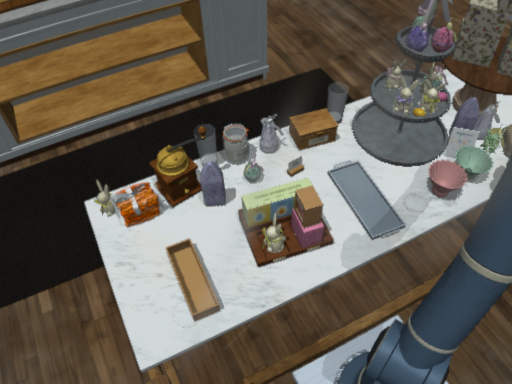

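View pics/top0.png

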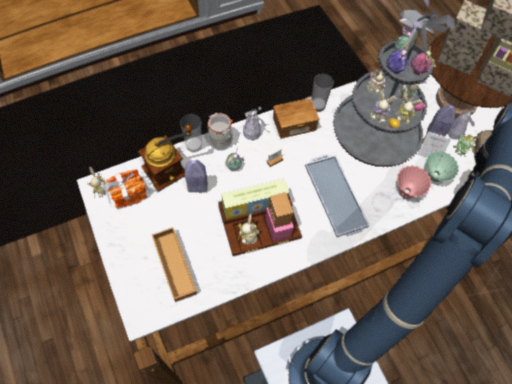

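The pictures show the display at scene px (285,225): hare in the left pocket (273,237), pink with window carton on the right (308,218), long carton behind. The tray is to the right (365,200) and the gift box to the left (192,278). Next I'll build clouds and an ortho view.

```bash
cat > h.py <<'E'
from rig import *
import cv2,numpy as np
np.set_printoptions(precision=4,suppress=True)
def campose(n):
    p=camera_params(n)
    if n=="wrist":
        s=sense(); T=np.eye(4); T[:3,:3]=s["tcp_rot"]; T[:3,3]=s["position"]; T=T@p["tool_from_camera"]
        return p,T[:3,:3],T[:3,3]
    return p,p["rotation"],p["position"]
def cloud(im,d,p,R,t):
    h,w=d.shape; u,v=np.meshgrid(np.arange(w),np.arange(h))
    r=cv2.undistortPoints(np.stack([u,v],-1).reshape(-1,1,2).astype(np.float64),p["K"],p["dist"])[:,0]
    P=np.c_[r,np.ones(len(r))]*d.reshape(-1,1)
    return (P@R.T+t).reshape(h,w,3)
def shot(n,name=None):
    p,R,t=campose(n); im,d=camera(n)
    if name: cv2.imwrite(f"pics/{name}.png",im[:,:,::-1]); np.savez(f"pics/{name}.npz",im=im,d=d,R=R,t=t)
    return im,cloud(im,d,p,R,t),d>0
def rect(xy):
    (c,s,a)=cv2.minAreaRect((xy*1000).astype(np.float32)); 
    if s[0]<s[1]: s=s[::-1]; a+=90
    return np.array(c)/1000,np.array(s),(a+90)%180-90   # long-axis angle deg
E
python3 - <<'E'
from h import *
for n in("scene","top"):
    z=np.load(f"pics/{n}0.npz"); p,R,t=campose(n)
    P=cloud(z["im"],z["d"],p,R,t); ok=z["d"]>0; hsv=cv2.cvtColor(z["im"],cv2.COLOR_RGB2HSV)
    np.save(f"pics/{n}P.npy",P)
    q=(lambda a:{k:P[v,u] for k,(u,v) in a.items()})
    pts=dict(scene=dict(table=(150,250),window=(310,203),long=(265,200),gift=(190,280),tray=(365,200),hare=(273,232),dispfront=(290,257),sachet=(212,170),sign=(296,168),egg=(252,172)),
      top=dict(table=(120,240),window=(283,208),long=(250,197),gift=(175,265),tray=(337,200),hare=(250,230),sachet=(197,172),sign=(276,155),egg=(235,160)))[n]
    for k,v in q(pts).items(): print(n,k,v)
    Z=P[...,2]; X=P[...,0]; Y=P[...,1]
    near=ok&(np.hypot(X,Y)<1.2)
    def big(m,seed):
        m=cv2.morphologyEx(m.astype(np.uint8),cv2.MORPH_CLOSE,np.ones((3,3)))
        k,l=cv2.connectedComponents(m); u,v=seed
        i=l[v-4:v+5,u-4:u+5]; i=i[i>0]; 
        return (l==np.bincount(i).argmax())&ok if len(i) else m<0
    tabl=pts["table"]; print("table z",np.median(Z[tabl[1]-5:tabl[1]+5,tabl[0]-5:tabl[0]+5]))
    for nm,m,s in [("gift",near&(hsv[...,1]>90)&(Z<.06)&(Z>-.01),pts["gift"]),("window top",near&(Z>.165)&(Z<.19),pts["window"]),
       ("long top",near&(Z>.11)&(Z<.13),pts["long"]),("tray",near&(hsv[...,1]<100)&(hsv[...,2]<150)&(Z<.03),pts["tray"])]:
        b=big(m,s)
        if b.sum()>10: print(n,nm,b.sum(),*rect(P[b][:,:2]),"z",np.percentile(P[b][:,2],[5,50,95]))
E
```

```text
scene table [ 0.6399  0.3542 -0.    ]
scene window [ 0.4605 -0.0635  0.1764]
scene long [0.5648 0.0152 0.1184]
scene gift [0.4936 0.2861 0.003 ]
scene tray [ 0.5009 -0.3038  0.0003]
scene hare [0.4783 0.036  0.0869]
scene dispfront [0.4297 0.0068 0.0041]
scene sachet [0.7034 0.1127 0.1586]
scene sign [ 0.7083 -0.1732  0.0145]
scene egg [ 0.732  -0.025   0.0492]
table z -0.0011022891684929759
scene gift 1906 [0.4889 0.2812] [228.0471  71.041 ] -2.21282958984375 z [-0.0009  0.0032  0.0417]
scene window top 480 [ 0.4773 -0.0698] [73.5781 51.6474] -7.880287170410156 z [0.1681 0.1769 0.1799]
scene long top 1024 [ 0.5691 -0.0291] [205.8244  58.284 ] 82.1785888671875 z [0.1133 0.1186 0.1219]
scene tray 2837 [ 0.5065 -0.3024] [308.3443 123.5644] -3.750152587890625 z [-0.0009  0.0037  0.015 ]
top table [0.6399 0.4144 0.0016]
top window [ 0.4644 -0.0695  0.1812]
top long [ 0.5636 -0.0095  0.1188]
top gift [0.49   0.2784 0.0027]
top tray [ 0.489  -0.3     0.0046]
top hare [0.4741 0.0295 0.0881]
top sachet [0.7041 0.111  0.1318]
top sign [ 0.7117 -0.1748  0.0393]
top egg [ 0.734  -0.0316  0.0656]
table z 0.0007152068315178228
top gift 1604 [0.4875 0.2802] [228.0687  71.5489] -1.8835601806640625 z [-0.0007  0.0056  0.044 ]
top window top 418 [ 0.48   -0.0703] [73.5681 51.9676] -9.061782836914062 z [0.1703 0.1788 0.1837]
top long top 1047 [ 0.562  -0.0279] [206.0554  75.7923] 81.20880126953125 z [0.1142 0.1206 0.1259]
```

Window top, long-carton top, gift box and tray heights agree with the stated sizes in both views. The display yaw is about -8°. I'll refine with the wrist camera over the display, tray and gift box.

```bash
cat >> h.py <<'E'
def Ry(deg):
    a=np.radians(deg); c,s=np.cos(a),np.sin(a)
    return np.array([[c,s,0],[s,-c,0],[0,0,-1.]])
def comp(m,ok,lo=150):
    k,l,st,_=cv2.connectedComponentsWithStats(m.astype(np.uint8)); i=1+np.argmax(st[1:,4]); return (l==i)&ok
E
python3 - <<'E'
from h import *
for n,pos,yaw in [("w_tray",(.56,-.29,.36),-3),("w_disp",(.57,-.03,.42),-8),("w_gift",(.55,.27,.36),-2)]:
    movep(pos,Ry(yaw)); sleep(.2)
    im,P,ok=shot("wrist",n); np.save(f"pics/{n}P.npy",P); X,Y,Z=P[...,0],P[...,1],P[...,2]
    print(n,sense()["time_s"],sense()["position"])
    if n=="w_disp":
        for nm,m in [("window",(abs(Z-.178)<.007)),("long",(abs(Z-.120)<.006)&(X>.5)),("pinktop",(abs(Z-.093)<.005)&(Y<-.02)&(X<.54)),("ears",(Z>.11)&(Z<.135)&(X<.53)&(Y>.0)),("head",(Z>.07)&(Z<.095)&(X<.53)&(Y>.0)),("disp wood",(Z>.015)&(Z<.05)&(abs(X-.51)<.15)&(abs(Y+.02)<.16))]:
            b=m&ok if nm in("head","ears","disp wood") else comp(m&ok,ok); print(nm,b.sum(),*rect(P[b][:,:2]),np.percentile(Z[b],[5,50,95]))
    elif n=="w_tray":
        b=ok&(Z>.011)&(Z<.017)&(abs(Y+.3)<.1)&(abs(X-.5)<.2); print(b.sum(),*rect(P[b][:,:2]),np.median(Z[ok&(abs(Y+.3)<.03)&(abs(X-.5)<.08)]))
        b=ok&(Z>.0)&(Z<.008)&(abs(Y+.3)<.05); 
    else:
        b=comp(ok&(Z>.036)&(Z<.048),ok); print(b.sum(),*rect(P[b][:,:2]),np.median(Z[b]),"floor",np.median(Z[ok&(abs(Y-.28)<.02)&(abs(X-.49)<.06)]))
ims=[cv2.imread(f"pics/{n}.png") for n in("w_tray","w_disp","w_gift")]
cv2.imwrite("pics/trio.png",np.vstack([np.hstack([cv2.resize(i,(400,300)) for i in ims[:2]]),np.hstack([cv2.resize(ims[2],(400,300)),np.zeros((300,400,3),np.uint8)])]))
E
```

```text
w_tray 1.9167 [ 0.5595 -0.2909  0.3598]
1639 [ 0.5077 -0.3043] [302.6718 116.6563] -5.257781982421875 0.41224089516479123
w_disp 3.2083 [ 0.57   -0.0314  0.4195]
window 2029 [ 0.4798 -0.0704] [71.2048 50.419 ] -8.2987060546875 [0.1761 0.1777 0.1789]
long 5578 [ 0.5718 -0.0301] [205.3806  53.0862] 81.95207214355469 [0.1178 0.1193 0.1206]
pinktop 307 [ 0.4756 -0.0705] [85.5907 59.6324] -7.396697998046875 [0.0903 0.0921 0.0953]
ears 86 [0.4872 0.0203] [46.7312  8.3943] -8.684226989746094 [0.1116 0.1199 0.1286]
head 408 [0.4875 0.0342] [48.846  40.4588] -13.696372985839844 [0.0727 0.0839 0.0907]
disp wood 4060 [ 0.5186 -0.0243] [231.6799 181.302 ] 81.96061706542969 [0.0213 0.0239 0.0464]
w_gift 4.6333 [0.5507 0.2687 0.3603]
1252 [ 0.5729 -0.02  ] [209.1966  74.6427] 82.55029296875 0.04530328958072585 floor 0.0021860481809769794
```

View pics/trio.png

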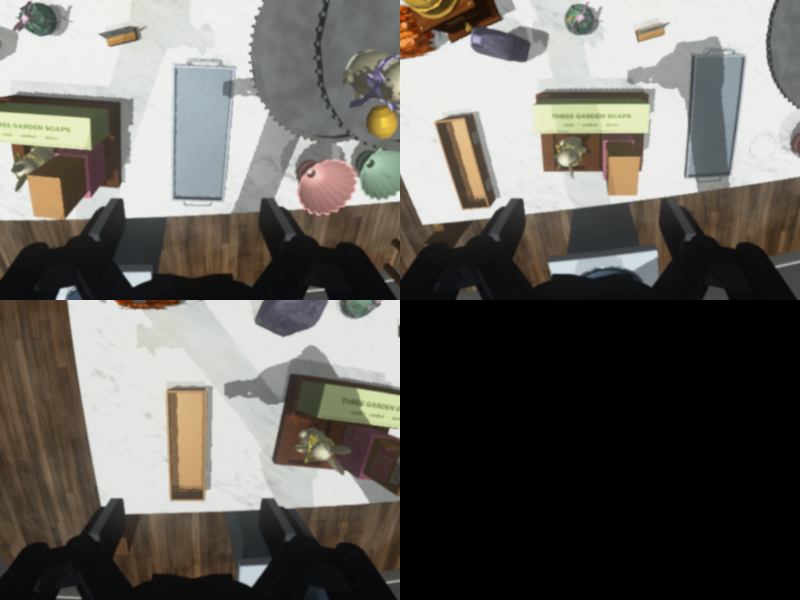

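The wrist view shows the tray, display and gift box cleanly. Hare is at px (570,150) in the mosaic, the window carton at (622,180). Display, long and pink poses are mutually consistent within 2 mm. I'll refine hare head, gift box and tray.

```bash
python3 - <<'E'
from h import *
from scipy.optimize import least_squares
P=np.load("pics/w_giftP.npy"); X,Y,Z=P[...,0],P[...,1],P[...,2]
b=(Z>.036)&(Z<.048)&(abs(Y-.28)<.06)&(abs(X-.49)<.14); print("gift",b.sum(),*rect(P[b][:,:2]),np.median(Z[b]))
b=(Z>.02)&(Z<.048)&(abs(Y-.28)<.06)&(abs(X-.49)<.14); print("gift",b.sum(),*rect(P[b][:,:2]))
im=np.load("pics/w_gift.npz")["im"]
P=np.load("pics/w_trayP.npy"); X,Y,Z=P[...,0],P[...,1],P[...,2]
b=(Z>.006)&(Z<.018)&(abs(Y+.3)<.075)&(abs(X-.5)<.148); print("tray",b.sum(),*rect(P[b][:,:2]))
f=(abs(Z-.004)<.0025)&(abs(Y+.3)<.075)&(abs(X-.5)<.148); hsv=cv2.cvtColor(np.load("pics/w_tray.npz")["im"],cv2.COLOR_RGB2HSV)
f=comp((hsv[...,1]>25)&(hsv[...,2]<215)&(hsv[...,0]>90)&(abs(Y+.3)<.08)&(abs(X-.5)<.16)&(Z<.02),Z<1); print("tray blue",f.sum(),*rect(P[f][:,:2]),np.percentile(Z[f],[5,50,95]))
for n in("w_disp","w_gift"):
    P=np.load(f"pics/{n}P.npy"); b=(P[...,2]>.062)&(P[...,2]<.092)&(np.hypot(P[...,0]-.489,P[...,1]-.033)<.03); Q=P[b]
    r=least_squares(lambda c:np.linalg.norm(Q-[c[0],c[1],.073],axis=1)-.02,[.489,.033],loss="soft_l1",f_scale=.001); print(n,"head",r.x,b.sum(),r.cost)
    b=(P[...,2]>.10)&(P[...,2]<.135)&(np.hypot(P[...,0]-.489,P[...,1]-.033)<.045); print("ears",P[b].mean(0),P[b].min(0),P[b].max(0))
    b=(P[...,2]>.012)&(P[...,2]<.055)&(np.hypot(P[...,0]-.489,P[...,1]-.033)<.045); print("body",P[b].min(0),P[b].max(0))
a=cv2.resize(cv2.imread("pics/w_disp.png")[130:240,150:260],(400,400),interpolation=2)
c=cv2.resize(cv2.imread("pics/w_gift.png")[130:240,340:450],(400,400),interpolation=2)
cv2.imwrite("pics/hare.png",np.hstack([a,c]))
E
```

```text
gift 1191 [0.4883 0.2817] [225.9873  73.7903] -2.0594711303710938 0.041102828054383644
gift 1471 [0.4886 0.2817] [226.5201  73.7903] -2.0594711303710938
tray 1625 [ 0.5034 -0.304 ] [295.6165 116.6563] -5.257781982421875
tray blue 11047 [ 0.507  -0.3043] [276.3945 108.9888] -5.295951843261719 [0.0019 0.0033 0.0047]
w_disp head [0.4866 0.0332] 469 0.000677538134700145
ears [0.4875 0.0216 0.1164] [0.4635 0.0129 0.1005] [0.5104 0.028  0.1303]
body [ 0.4587 -0.0119  0.0123] [0.5215 0.078  0.0549]
w_gift head [0.4873 0.0334] 744 0.0010697563168191586
ears [0.4885 0.0233 0.1143] [0.462  0.0154 0.1001] [0.5099 0.0295 0.1296]
body [ 0.4567 -0.0113  0.012 ] [0.5206 0.0774 0.0549]
```

View pics/hare.png

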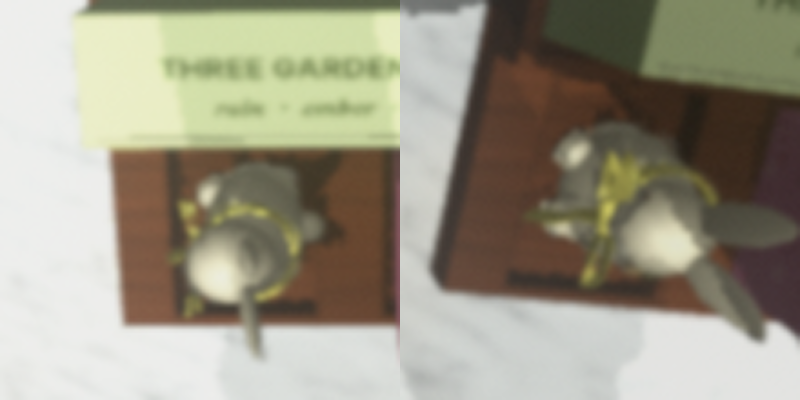

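The crops show the hare facing left (+y), ears behind the head along display x. Measured values: head centre (.487,.033), display yaw -8°, tray (.507,-.304, -5.3°), gift box (.4885,.2817, -2.1°). I'll move the window carton first, then check it.

```bash
cat >> h.py <<'E'
D=np.array([.5186,-.0243]); YD=-8.1
T=np.array([.507,-.3043]); YT=-5.3
G=np.array([.4885,.2817]); YG=-2.06
def tr(s): a=np.radians(YT); return T+s*np.array([np.cos(a),np.sin(a)])
W=np.array([.479,-.0703]); PK=np.array([.4750,-.0706]); H=np.array([.487,.0333]); L=np.array([.5715,-.031])
SP,SW,SH=-.086,.004,.092   # tray slots
def pick(xy,yaw,zg,opening,lift,n=30,above=.08):
    """zg: grasp-point height"""
    command_gripper(opening); R=Ry(yaw); z=zg+.006
    movep((*xy,z+above),R); hit=move_l((*xy,z),R,feed=.15,until_force=12)
    command_gripper(0.0,n); s=sense(); print("grip gap %.4f F %.1f hit %s tcp"%(s["finger_gap"],s["gripper_force"],hit),s["position"])
    move_l((*xy,z+lift),R,feed=.2); s=sense(); print("lifted gap %.4f t %.1f"%(s["finger_gap"],s["time_s"]))
def place(xy,yaw,zg,opening,above=.06,up=.10):
    R=Ry(yaw); z=zg+.006
    movep((*xy,z+above),R); move_l((*xy,z+.008),R,feed=.15); sleep(.15)
    hit=move_l((*xy,z-.0015),R,feed=.03,until_force=4); s=sense(); print("placed hit",hit,"dz %.4f"%(s["position"][2]-z),s["wrist_force"])
    command_gripper(opening); sleep(.2); move_l((*xy,z+up),R,feed=.2); print("t",sense()["time_s"])
E
python3 - <<'E'
from h import *
P=np.load("pics/w_trayP.npy").reshape(-1,3)
for s in(SP,SW,SH):
    c=tr(s); r=np.hypot(*(P[:,:2]-c).T); m=(P[:,2]>.05)&(P[:,2]<.45)&(r<.16); print(s,c,"nearest tall",r[m].min() if m.any() else None)
pick(W,YD,.158,.075,.08)
place(tr(SW),YT,.158-.093+.004,.075)
im,_,_=shot("scene","s1")
cv2.imwrite("pics/s1c.png",cv2.resize(im[140:280,220:440,::-1],(660,420)))
E
```

```text
-0.086 [ 0.4214 -0.2964] nearest tall 0.12938698289908007
0.004 [ 0.511  -0.3047] nearest tall 0.044629813229580144
0.092 [ 0.5986 -0.3128] nearest tall 0.021141954069329238
grip gap 0.0503 F 32.0 hit False tcp [ 0.4799 -0.0705  0.1652]
lifted gap 0.0505 t 7.8
placed hit True dz 0.0010 [-0.2584  0.0287  3.9561]
t 11.0417
```

View pics/s1c.png

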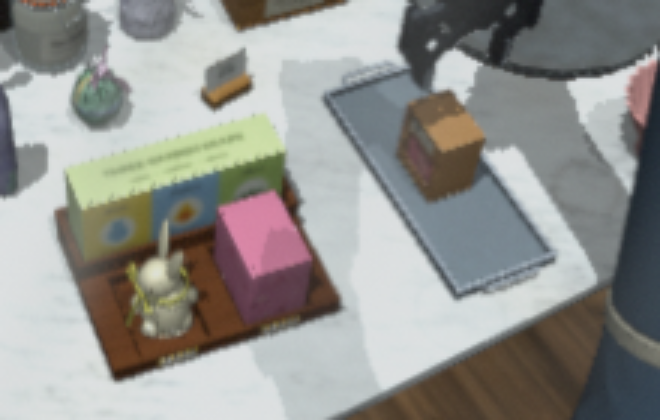

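The window carton stands upright on the tray (crop px 445,145), and pink, hare and long are undisturbed. Next is pink, after a wrist check on it, then the hare.

```bash
python3 - <<'E'
from h import *
z=np.load("pics/s1.npz"); p,R,t=campose("scene"); P=cloud(z["im"],z["d"],p,R,t).reshape(-1,3)
c=tr(SH); r=np.hypot(*(P[:,:2]-c).T); m=(P[:,2]>.03)&(P[:,2]<.2)&(r<.14)&(P[:,1]<c[1]-.03); print("tower near hare slot",r[m].min() if m.any() else None, np.percentile(P[m][:,2],[5,95]) if m.any() else "")
movep((.56,-.05,.32),Ry(YD)); sleep(.2)
im,P,ok=shot("wrist","w_p2"); Z=P[...,2]
b=comp(ok&(abs(Z-.093)<.006)&(P[...,1]<-.02)&(P[...,0]<.54),ok); c,s,a=rect(P[b][:,:2]); print("pink",c,s,a,np.median(Z[b]))
b=comp(ok&(abs(Z-.120)<.006)&(P[...,0]>.5),ok); print("long",*rect(P[b][:,:2]),np.median(Z[b]))
if np.hypot(*(c-PK))<.004:
    pick(PK,YD,.078,.078,.10)
    place(tr(SP),YT,.074,.078)
im,_,_=shot("scene","s2")
cv2.imwrite("pics/s2c.png",cv2.resize(im[140:280,220:440,::-1],(660,420)))
E
```

```text
tower near hare slot 0.08620748363537127 [0.0457 0.1932]
pink [ 0.4754 -0.0704] [85.8353 60.4628] -7.177253723144531 0.09227475839259297
long [ 0.5717 -0.0299] [205.5995  52.8085] 82.15128326416016 0.11928948037543813
grip gap 0.0614 F 33.1 hit False tcp [ 0.4762 -0.0708  0.0853]
lifted gap 0.0609 t 15.1
placed hit True dz 0.0011 [0.0505 1.1702 3.1794]
t 18.1333
```

View pics/s2c.png

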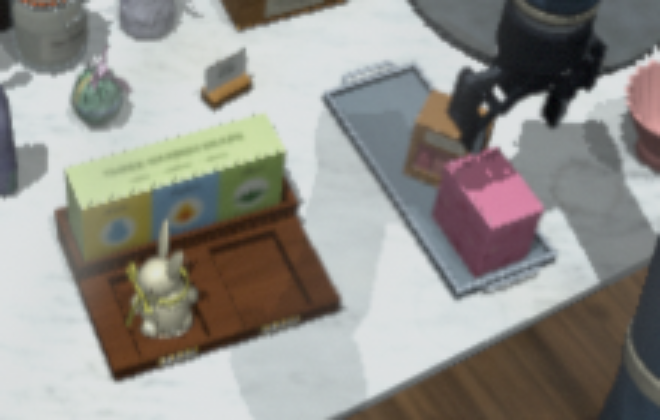

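Pink is upright on the tray in front of the window carton (crop px 487,210). Hare next.

```bash
sed -i 's/SP,SW,SH=-.086,.004,.092/SP,SW,SH=-.086,.004,.086/' h.py; python3 - <<'E'
from h import *
pick(H,YD,.080,.068,.15,n=25,above=.12)
place(tr(SH),YT,.076,.068,above=.12,up=.14)
movep((.57,-.12,.36),Ry(YD)); sleep(.2)
im,P,ok=shot("wrist","w_3"); Z=P[...,2]
b=comp(ok&(abs(Z-.120)<.006)&(P[...,0]>.5)&(P[...,1]>-.16),ok); print("long",*rect(P[b][:,:2]),np.median(Z[b]))
im,_,_=shot("scene","s3")
cv2.imwrite("pics/s3c.png",cv2.resize(im[140:280,220:440,::-1],(660,420)))
E
```

```text
grip gap 0.0381 F 24.8 hit False tcp [0.4878 0.0333 0.0871]
lifted gap 0.0381 t 21.9
placed hit True dz 0.0010 [-0.618  -1.0248  3.4769]
t 26.125
long [ 0.5717 -0.0295] [205.0179  52.8983] 81.84880065917969 0.11917895152117713
```

View pics/s3c.png

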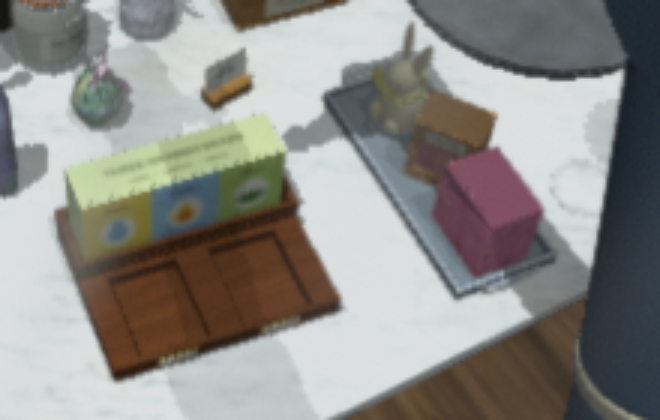

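All three stand upright on the tray: hare (400,95), window (450,140), pink (490,215). The long carton hasn't moved. Now lifting it into the gift box.

```bash
python3 - <<'E'
from h import *
L=np.array([.5717,-.0300])
for y in (YD+90,YD-90): print(y,inverse_kinematics((*L,.2),Ry(y)))
for y in (YG,YG+180): print(y,inverse_kinematics((*G,.2),Ry(y)))
pick(L,YD+90,.103,.075,.11,n=45)
movep((.45,.12,.22),Ry(YG)); movep((*G,.18),Ry(YG)); sleep(.2)
im,P,ok=shot("wrist","w_4"); print(sense()["position"],sense()["finger_gap"])
Z=P[...,2]; b=ok&(Z>.036)&(Z<.048)&(abs(P[...,1]-.2817)<.06)&(abs(P[...,0]-.49)<.14); print("rim",b.sum(),*rect(P[b][:,:2]))
cv2.imwrite("pics/w_4b.png",im[:,:,::-1])
im,_,_=shot("scene","s4"); cv2.imwrite("pics/s4c.png",cv2.resize(im[140:340,90:350,::-1],(650,500)))
E
```

```text
81.9 [ 0.2112  0.377  -0.2969  1.8306  0.1325  0.9532 -0.2843]
-98.1 [ 0.7952  0.6477 -1.1756  1.7997  0.6557  1.1514  2.403 ]
-2.06 [-0.3596  0.3643 -0.3014  1.85    0.1308  0.9464 -2.3258]
177.94 [ 0.2285  0.6313 -1.1749  1.8193  0.6433  1.1382  0.3659]
grip gap 0.0530 F 48.5 hit False tcp [ 0.5724 -0.0299  0.1104]
lifted gap 0.0532 t 30.5
[0.489  0.2804 0.1804] 0.05307271189747455
rim 0 [0. 0.] [0. 0.] 0.0
```

View pics/w_4b.png

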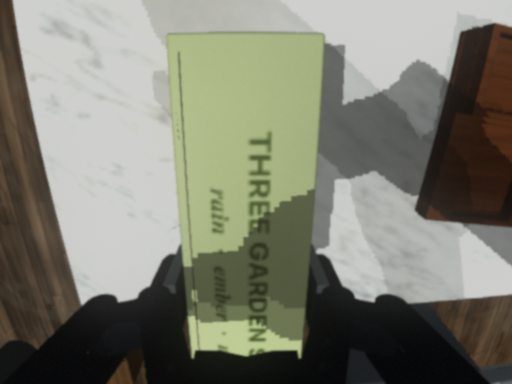

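View pics/s4c.png

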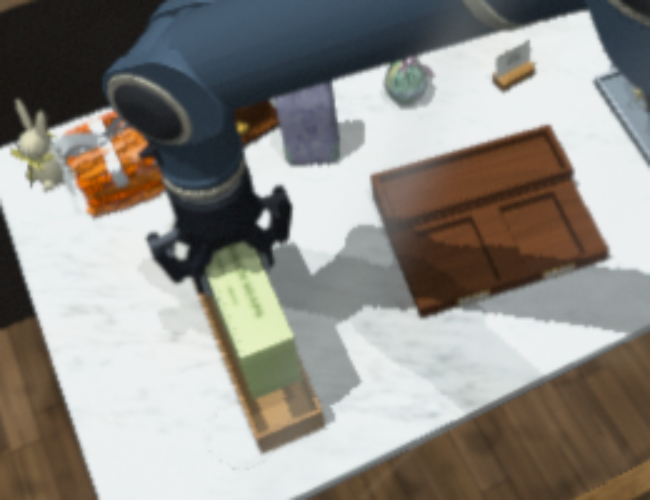

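The carton is held level over the gift box, and the view is unobstructed. I'll check its in-hand offset, then lower.

```bash
python3 - <<'E'
from h import *
im,P,ok=shot("wrist"); s=sense(); Z=P[...,2]; f=ok&(abs(Z-.191)<.008)&(abs(P[...,1]-.28)<.06); b=comp(f,ok)
Q=P[b][:,:2]; xe=Q[:,0].max(); c,sz,a=rect(Q); print("top",c,sz,a,"far x end",xe,"implied centre x",xe-.1025,"tcp",s["position"],np.median(Z[b]))
zs=scene=shot("scene"); im,P,ok=zs; Z=P[...,2]; b=comp(ok&(abs(Z-.191)<.006)&(abs(P[...,1]-.28)<.08),ok); print("scene near end x",P[b][:,0].min(), rect(P[b][:,:2]))
E
```

```text
top [0.5222 0.2798] [137.726   80.4481] -2.432769775390625 far x end 0.5917885522563573 implied centre x 0.4892885522563573 tcp [0.4888 0.2809 0.1804] 0.1895657005901693
scene near end x 0.38399309340382803 (array([0.4459, 0.288 ]), array([123.5904,  76.9113]), -10.635398864746094)
```

```bash
python3 - <<'E'
from h import *
c=G+np.array([-.0003,.0008]); R=Ry(YG); z=.074+.006
h=move_l((*c,z+.030),R,feed=.12,until_force=8); print(h,sense()["position"]); sleep(.1)
if not h:
    h=move_l((*c,z+.006),R,feed=.06,until_force=8); print(h,sense()["position"])
if not h:
    sleep(.1); h=move_l((*c,z-.002),R,feed=.03,until_force=4); print(h,sense()["position"],sense()["wrist_force"])
    command_gripper(.075); sleep(.2); move_l((*c,z+.12),R,feed=.2)
    movep((.54,.15,.36),Ry(YG)); sleep(.2)
    im,P,ok=shot("wrist","w_5"); Z=P[...,2]; b=comp(ok&(abs(Z-.091)<.006)&(P[...,1]>.2),ok); print("long",*rect(P[b][:,:2]),np.percentile(Z[b],[5,50,95]),sense()["time_s"])
    im,_,_=shot("scene","s5"); cv2.imwrite("pics/s5c.png",cv2.resize(im[130:330,90:430,::-1],(680,400)))
E
```

```text
False [0.4887 0.2829 0.1105]
False [0.488  0.2825 0.0855]
True [0.489  0.2834 0.0812] [-0.7305  0.6718  4.0746]
long [0.4899 0.2834] [204.8947  53.2367] -1.8855972290039062 [0.0886 0.0901 0.0914] 37.3
```

View pics/s5c.png

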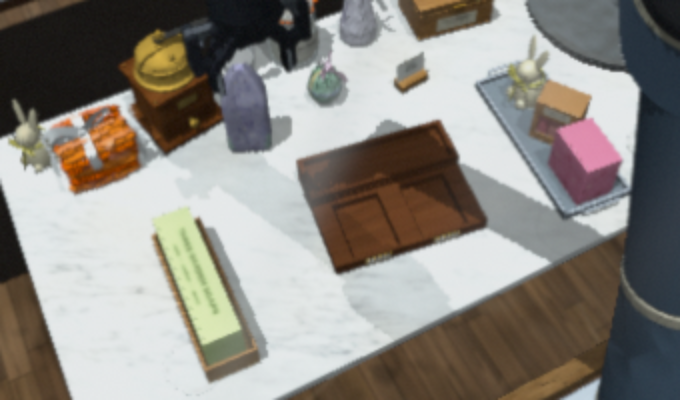

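The long carton is seated in the box (top z .090, crop px 200,290). Now pink goes back, after a wrist check of the tray.

```bash
python3 - <<'E'
from h import *
movep((.58,-.28,.36),Ry(YT)); sleep(.2)
im,P,ok=shot("wrist","w_6"); Z=P[...,2]; b0=ok&(abs(Z-.089)<.006)&(abs(P[...,1]+.3)<.08)
for nm,s in(("pink",SP),("win",SW)):
    u=(P[...,:2]-tr(s))@np.array([np.cos(np.radians(YT)),np.sin(np.radians(YT))]); b=comp(b0&(abs(u)<.05),ok); c,sz,a=rect(P[b][:,:2]); print(nm,c,"exp",tr(s),sz,a,np.median(Z[b]))
pick(tr(SP),YT,.075,.078,.10)
place(PK,YD,.079,.076)
movep((.56,-.05,.32),Ry(YD)); sleep(.2)
im,P,ok=shot("wrist","w_7"); Z=P[...,2]; b=comp(ok&(abs(Z-.093)<.006)&(P[...,1]<-.02)&(P[...,0]<.54),ok); print("pink back",*rect(P[b][:,:2]),np.percentile(Z[b],[5,50,95]))
cv2.imwrite("pics/w7c.png",im[:,:,::-1])
E
```

```text
pink [ 0.4219 -0.2969] exp [ 0.4214 -0.2964] [84.7921 59.3557] -5.056694030761719 0.08819406840927632
win [ 0.5089 -0.3155] exp [ 0.511  -0.3047] [70.6715 50.1819] 33.3959846496582 0.08866487000391335
grip gap 0.0612 F 33.8 hit False tcp [ 0.4224 -0.2971  0.0823]
lifted gap 0.0614 t 42.0
placed hit True dz 0.0010 [-0.7849 -1.0768  3.1887]
t 45.0833
pink back [ 0.4746 -0.0698] [85.333  60.1904] -7.711296081542969 [0.091  0.0923 0.0934]
```

View pics/w7c.png

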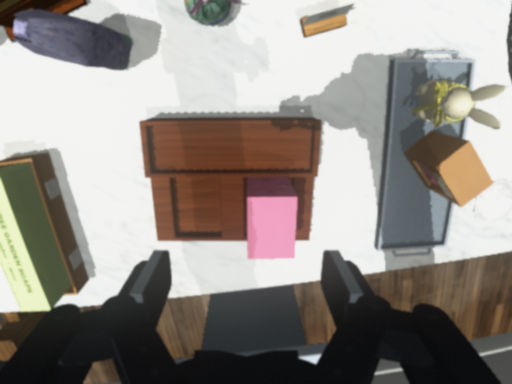

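Pink is back within 1 mm. However, the window carton on the tray (px 448,168) stands upright but has been turned about 39°, evidently nudged by the hand. I'll re-measure hare and window on the tray before grasping.

```bash
python3 - <<'E'
from h import *
from scipy.optimize import least_squares
def head(P):
    Q=P[(P[...,2]>.058)&(P[...,2]<.088)&(np.hypot(*(P[...,:2]-tr(SH)).transpose(2,0,1))<.035)]
    r=least_squares(lambda c:np.linalg.norm(Q-[c[0],c[1],.069],axis=1)-.02,tr(SH),loss="soft_l1",f_scale=.001); return r.x,len(Q),r.cost
for pos in((.66,-.27,.36),(.60,-.36,.36)):
    movep(pos,Ry(YT)); sleep(.2)
    im,P,ok=shot("wrist","w_8"); Z=P[...,2]
    print("head",*head(P),"exp",tr(SH))
    e=ok&(Z>.10)&(Z<.135)&(np.hypot(*(P[...,:2]-tr(SH)).transpose(2,0,1))<.05); print("ears",P[e].mean(0),*rect(P[e][:,:2]))
    b=comp(ok&(abs(Z-.089)<.005)&(np.hypot(*(P[...,:2]-np.array([.509,-.3155])).transpose(2,0,1))<.055),ok); print("win",*rect(P[b][:,:2]),np.percentile(Z[b],[5,95]))
cv2.imwrite("pics/w8c.png",im[:,:,::-1])
E
```

```text
head [ 0.5922 -0.3128] 614 0.0011738289768084991 exp [ 0.5926 -0.3122]
ears [ 0.5945 -0.3233  0.1132] [ 0.5921 -0.3233] [48.1825 10.2117] -1.34759521484375
win [ 0.5088 -0.3156] [71.4428 50.7298] 33.99889373779297 [0.087  0.0899]
head [ 0.5923 -0.3125] 670 0.0011278692460528108 exp [ 0.5926 -0.3122]
ears [ 0.5936 -0.3244  0.1147] [ 0.5927 -0.3244] [48.0149 10.303 ] -5.9561614990234375
win [ 0.509 -0.315] [70.385  51.2368] 32.8200569152832 [0.0871 0.0898]
```

View pics/w8c.png

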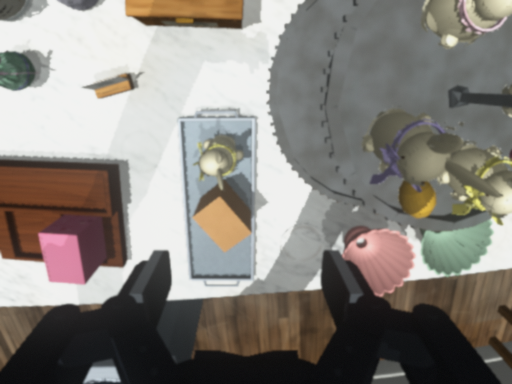

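The hare is unmoved (view px 218,157). The window carton is turned to yaw 33.4° at (.509,-.3153). Putting the hare back first, then the window carton with the corrected grasp.

```bash
python3 - <<'E'
from h import *
pick(tr(SH),YT,.077,.068,.15,n=25,above=.12)
place(H,YD,.081,.062,above=.12,up=.14)
pick(np.array([.5088,-.3156]),33.4,.069,.075,.20)
s=sense(); movep((.479,-.0703,.164+.07),Ry(YD)); sleep(.3)
im,P,ok=shot("wrist","w_9"); Z=P[...,2]; b=comp(ok&(abs(Z-.178-.07)<.01),ok); print("held win",b.sum(),*rect(P[b][:,:2]),np.median(Z[b]),sense()["position"],sense()["finger_gap"])
cv2.imwrite("pics/w9.png",im[:,:,::-1])
im,_,_=shot("scene","s9"); cv2.imwrite("pics/s9c.png",cv2.resize(im[130:290,200:430,::-1],(690,480)))
E
```

```text
grip gap 0.0381 F 25.0 hit False tcp [ 0.5933 -0.3127  0.0844]
lifted gap 0.0382 t 51.2
placed hit True dz 0.0012 [-0.3105 -0.3223  3.817 ]
t 55.2917
grip gap 0.0503 F 32.1 hit False tcp [ 0.5096 -0.3159  0.0763]
lifted gap 0.0503 t 59.1
held win 18098 [ 0.4818 -0.0662] [86.7206 65.8434] 81.27022552490234 0.24650818147740206 [ 0.4791 -0.0709  0.234 ] 0.050498791921775595
```

View pics/s9c.png

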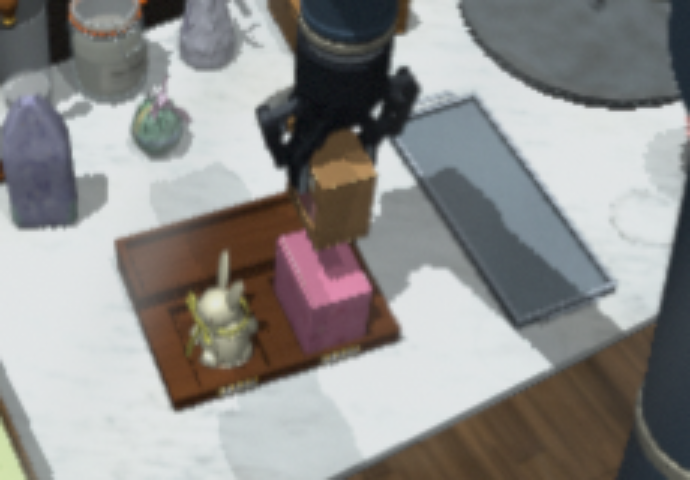

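The hare is back in its pocket (crop px 223,325), pink is in place, and the window carton is held above it with its window side facing as before. Lowering it now.

```bash
python3 - <<'E'
from h import *
place((.478,-.0700),YD,.158,.068,above=.07,up=.12)
movep((.57,-.03,.42),Ry(YD)); sleep(.3)
im,P,ok=shot("wrist","w_10"); X,Y,Z=P[...,0],P[...,1],P[...,2]
for nm,m in [("window",(abs(Z-.178)<.007)),("pinktop",(abs(Z-.093)<.005)&(Y<-.02)&(X<.54)),("long",(abs(Z-.091)<.006)&(Y>.2))]:
    b=comp(m&ok,ok); print(nm,b.sum(),*rect(P[b][:,:2]),np.percentile(Z[b],[5,50,95]))
from scipy.optimize import least_squares
b=(Z>.062)&(Z<.092)&(np.hypot(X-.489,Y-.033)<.03); Q=P[b]
print("head",least_squares(lambda c:np.linalg.norm(Q-[c[0],c[1],.073],axis=1)-.02,[.489,.033],loss="soft_l1",f_scale=.001).x)
e=ok&(Z>.10)&(Z<.135)&(np.hypot(X-.489,Y-.033)<.045); print("ears",P[e].mean(0),P[e].max(0))
im,_,_=shot("scene","s10"); cv2.imwrite("pics/s10c.png",cv2.resize(im[130:330,110:410,::-1],(750,500))); print(sense()["time_s"])
a=cv2.imread("pics/scene0.png").astype(int); b=im[...,::-1].astype(int); d=abs(a-b).max(2)
for n,(u,v) in dict(sachet=(212,185),sign=(296,168),egg=(252,172)).items(): print(n,np.median(d[v-8:v+8,u-8:u+8]))
E
```

```text
placed hit True dz 0.0011 [-0.4904  0.6747  3.7143]
t 63.1083
window 2000 [ 0.4788 -0.0691] [70.6705 51.3926] -8.479583740234375 [0.1763 0.1777 0.1788]
pinktop 300 [ 0.4753 -0.0696] [85.0852 59.2784] -8.790809631347656 [0.0886 0.0922 0.0967]
long 3524 [0.4894 0.2837] [206.2772  55.4756] -1.8206634521484375 [0.0881 0.0898 0.0912]
head [0.4865 0.0335]
ears [0.4869 0.0221 0.1165] [0.51   0.0295 0.1305]
64.225
sachet 6.0
sign 8.0
egg 5.0
```

View pics/s10c.png

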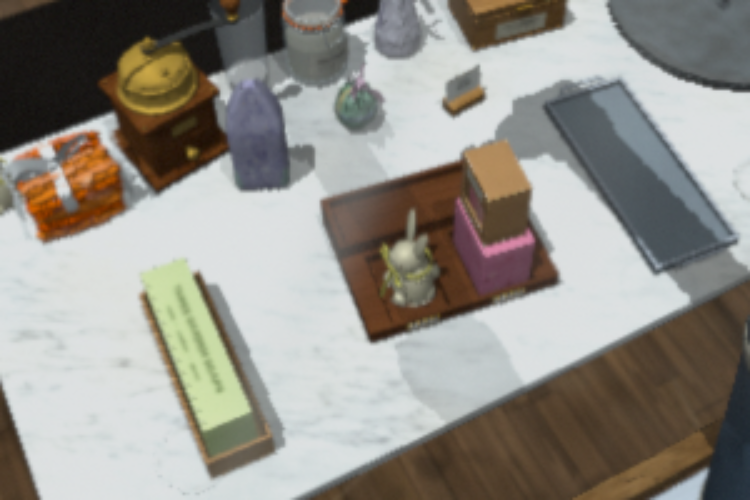

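Everything is back within about 1.5 mm of where it stood. The long carton is fully down in the box (crop px 200,360) and the bystanders haven't moved. Handing in.

```bash
python3 -c "
from rig import *
print(finish_job())"
```

```text
the job is handed in; nothing more can be done
None
```

The job is done and handed in at about 64 s: the long carton is fully down in the gift box, and the pink carton, hare and window carton are back within about 1.5 mm of where they stood. The window carton was nudged about 39° on the tray, probably by the hand; it stayed upright and I re-measured it before putting it back.

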